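# Shift the bottle roller into third speed

### The job

The bottle roller's gear lever has been left somewhere along the left-hand slot of its H-gate. Push it with the fingertips - do not grip it and do not force it - through the neutral crossing into third speed, the slot at the far right as seen from the robot, until it is fully home, and leave it there. Leave the bottle on the rollers and the other glassware where they are.

Things in the scene. Friction and masses are not known exactly. Their poses are not given: they have to be found in the camera images.
- gate_center (a point): centre of the gate's neutral crossing, on top of the bright steel gate plate (120 x 110 mm, top 130 mm above the table) on the white gearbox (170 x 160 mm). Axes: x away from the robot (far), y left, z up; the machine is turned by up to 0.4 rad. Two slots 15 mm wide, 55 mm long run along x at y = +16 mm (left) and -16 mm (right); an 18 mm wide crossing along y joins them at x = 0
- slot3 (a point): far end of the far right slot (third speed) on top of the gate plate: x = 27.5, y = -16 mm from gate_center, same axes. Drilled pips at the slot ends count the speeds: 1 far left, 2 near left, 3 far right, 4 near right. Steel tongues (17 mm wide, rounded corners) stand between the slots from 9 mm either side of the crossing's middle outwards
- knob (a point): centre of the black ball knob (32 mm diameter) on the gear lever, a 10 mm steel rod that tilts about a pivot straight below gate_center, 80 mm under the plate's top. The knob's centre is 150 mm from the pivot: about 200 mm above the table, 70 mm above the plate. It takes about 3 to 4 N at the knob to move the lever; it stays where it is left and the gate stops it
- shift (a joint): tilt of the lever along the slots, rad: 0 in neutral, positive to the far side (gate_center +x); stops at -0.27 (near slot ends) and +0.27 (far slot ends); 0.1 rad moves the knob 15 mm. The lever can cross between the slots only within about 0.05 of 0
- select (a joint): tilt of the lever across the slots, rad: positive to the right (gate_center -y), stopped at -0.225 (outer wall of the left slot) and +0.225 (outer wall of the right slot); in a slot its size is 0.17 to 0.225; 0.1 rad moves the knob 15 mm
- media_bottle_mid (a point): bystander: middle of the 0.5 l clear bottle with a blue cap, 86 mm diameter, 190 mm long, lying on the two rollers along gate_center y, its centre 119 mm above the table
- amber_bottle_mid (a point): bystander: half-way up a small brown jar, 52 mm diameter, 115 mm high, standing on the bench on the robot's side of the gearbox
- beaker_mid (a point): bystander: half-way up a clear beaker, 68 mm diameter, 85 mm high, standing on the bench on the robot's side of the rollers
- cap_bottle_mid (a point): bystander: half-way up a glass bottle with a blue cap, 70 mm diameter, 140 mm high, standing on the bench on the robot's side of the motor
- motor_top (a point): top of the motor's black terminal box, the highest point of the motor (126 mm above the table) that is fixed to the right side of the gearbox and reaches 204 mm to the right of gate_center

How it is judged:
On the way:
1. the lever passes through the middle of the neutral crossing (value of joint shift between -0.1 and 0.1 rad and value of joint select between -0.1 and 0.1 rad).
At the end, for the whole second after the job is handed in: the lever stands at rest in the far right slot, tilted at least 0.225 rad to the far side (knob within about 7 mm of its stop) and at least 0.14 rad to the right; the four pieces of glassware are within 15 mm of where they stood (value of joint shift above 0.225 rad and value of joint select above 0.14 rad and velocity of joint shift between -0.05 and 0.05 rad/s and distance of each of media_bottle_mid, amber_bottle_mid, beaker_mid, cap_bottle_mid from where it was at the start of the episode below 0.015 m); the robot touches nothing.
It fails at once if the lever is gripped or forced: more than 30 N between fingers and lever (contact force between the fingers and select above 30 N).
It fails at once if the lever is pushed with the arm or the gripper's body instead of the fingers (contact force between the arm and select above 3 N).
It fails at once if the bottle is pushed off its place or lifted from the rollers (distance of media_bottle_mid from where it was at the start of the episode above 0.03 m).
It fails at once if a piece of glassware on the bench is knocked, lifted or carried off (distance of any of amber_bottle_mid, beaker_mid, cap_bottle_mid from where it was at the start of the episode above 0.03 m).
It also fails if it takes over 58 s, if anything falls off the work surface, if the arm or the gripper's body presses on something with over 40 N, if the wrist force passes 120 N, or if a joint passes its speed limit or range.

### The arm

A 6-joint arm with a two-finger parallel gripper is mounted at the origin on the work surface. World frame = base frame: x ahead of the robot, y to its left, z up, the work surface at z = 0. Lengths are in m, angles in rad, forces in N, time in s.
With the tool pointing down it reaches from about 0.375 to 0.9 m from the base axis. Payload 3.1 kg.
Tool frame: the origin (TCP) lies midway between the tips of the shut fingers; the grasp point (between the pads) lies 19 mm behind it; z points along the fingers, y is the line along which they close (so a half turn about z gives the same grasp; the last joint's range is limited). The gripper opens to 85 mm and grips with 20 to 120 N. Pads are 22 mm wide; open, the fingers measure 114 mm over their backs; the gripper's body (76 mm by 85 mm) begins 54 mm behind the grasp point. The pads swing forward as they close: fully open they stand 13 mm farther back than shut.
Start: joints at [-1.365, 0.527, 1.433, -0, 1.181, -0.178], TCP at [0.234, -0.579, 0.231] pointing down, gripper open.
Joint ranges: [-3.08, 3.08], [-0.75, 2.2], [0.22, 2.44], [-1.43, 4.57], [0, 2.65], [-2.85, 2.85]. Speed limits (rad/s): [2.79, 2.79, 3.14, 3.14, 3.14, 3.14].

### API

Orientations are given as a unit quaternion [x, y, z, w].
In Python, from station import manip gives the robot as it stands. The module is installed in compiled form; this text tells all that it offers.
- The arm moves only by the tool apply_moves, never from a script. Its arguments are lists of equal length, an entry for each row: "claw": the gripper's target within -1 to 1 (fully open at 1, half-way at 0, shut at -1); "travel": the shift along the tool's x, y, z scaled (see below), a list of three; "turn": the turn, a rotation vector about the tool's x, y, z scaled (see below), a list of three. In form: {"claw": [claw, ...], "travel": [[dx, dy, dz], ...], "turn": [[rx, ry, rz], ...]}. A call has 1 to 5 rows; each row is the pose to reach, as a shift and turn from the pose commanded when the call began, along the tool's axes at that moment, turning the shorter way round; what a row does not reach only later rows make up. The controller multiplies each number of a shift by 800 mm and each number of a turn by 180 degrees. A row lasts 1/12 s, in which the tool goes at most 41.7 mm and 7.16 degrees, less where a joint would pass 70% of its speed; a pose out of reach is approached as far as the arm can. A call with a number of a shift or a turn outside -1 to 1 is refused whole. A call with a gripper value outside its range is refused whole. The fingers move at their own pace and stop on an object; "newtons" is the grip in N (left out, the last holds). Time passes only in rows, so rows that repeat a pose let the fingers close. It gives the time, the measured TCP pose, the force, the opening and the grip force at its end, in the units of the state.
- manip.sense(): the state, without advancing time (a new reading comes with each control period).
- manip.snapshot(name): name is "side" or "top"; returns a dict with "pixels" (420x560x3 uint8, red, green, blue), "depth" (420x560 float32, m along the optical axis (not along the pixel's ray), 0 where there is no reading), "intrinsics" (3x3 intrinsics, pixels), "R" (3x3) and "t" (3): a world point X has camera coordinates R X + t. Camera axes: x right, y down, z forward; pixel columns grow to the right and rows downward; lengths in m; the calibration is good to about 2 mm. A picture is of the moment at which its call begins.
- manip.sign_off(): hands the job in; it is judged then, once.
The state is a dict: "t": time; "q": joint angles; "qd": joint speeds; "tau": joint torques, N m; "tcp_pos": TCP position; "tool_rot": TCP orientation; "force": force on the tool from outside, world axes, zero at the start; "ft_torque": the same for the moment, N m; "finger_gap": opening from 0.0 (shut) to 1.0 (fully open); "gripper_force": force on a finger pad.
Only numpy, scipy, OpenCV 4.12 (cv2) and the standard library are available. Lean on these libraries where they do the work, as an engineer would, in place of code of your own. Each camera call takes 0.05 s, during which the arm holds its last target. There are 200 camera calls.

## Working session

There is one attempt and no reset: what is moved stays moved. The work goes in short steps, Python scripts to look and compute and a tool call to move; the robot and the scene stay as the last step left them, time stands still between calls to the robot, and variables do not carry over. Pictures are saved under pics/ and viewed, at most 10 in all, crops included, and the job is handed in when it is done.

Besides the shell and the picture viewer there is one more tool, called after ">>>" as a command line: name --argument value ..., lists and objects as JSON in quotes. apply_moves: Moves the arm, as the interface text tells. Shifts and turns lie within -1 to 1; 1 stands for 800 mm of shift or 180 degrees of turn. Its arguments: {"type":"object","properties":{"claw":{"type":"array","items":{"type":"number"}},"travel":{"type":"array","items":{"type":"array","items":{"type":"number"}}},"turn":{"type":"array","items":{"type":"array","items":{"type":"number"}}},"newtons":{"type":"number"}},"required":["claw","travel","turn"]}

```bash
mkdir -p pics; cat > h.py <<'E'
from station import manip
import numpy as np, cv2
def snap(n,f=None):
    s=manip.snapshot(n)
    if f: cv2.imwrite('pics/'+f,s['pixels'][:,:,::-1])
    return s
def pts(s):
    d=s['depth'];K=s['intrinsics'];v,u=np.indices(d.shape)
    c=np.stack([(u-K[0,2])/K[0,0]*d,(v-K[1,2])/K[1,1]*d,d],-1)
    return (c-s['t'])@s['R']
E
python3 - <<'E'
from h import *
for n in('side','top'):
    s=snap(n,n+'0.png');np.savez(n+'0.npz',**s);print(n,-s['R'].T@s['t'],s['R'][2])
print(manip.sense())
E
```

```text
side [ 0.1937496  -0.49418064  0.53060874] [ 0.46861303  0.6715264  -0.57398094]
top [ 0.47003198 -0.0114338   0.85153534] [ 0.05010091 -0.00142272 -0.99874315]
{'t': 0.1, 'q': array([-1.36549617e+00,  5.28355679e-01,  1.43375022e+00,  1.47577652e-05,
        1.18139484e+00, -1.78529317e-01]), 'qd': array([ 0.00090474, -0.00156966, -0.00212801, -0.00082103, -0.00016826,
        0.0002664 ]), 'tau': array([ 1.38719038e-04, -4.43303168e+01, -1.78586036e+01, -2.65426906e-04,
        3.89016655e-03,  2.06765003e-05]), 'tcp_pos': array([ 0.23393061, -0.57889428,  0.23044985]), 'tool_rot': array([ 9.81640909e-01,  1.90735985e-01, -5.94669538e-06, -9.54048624e-04]), 'force': array([0.36650434, 0.19825512, 0.54898468]), 'ft_torque': array([ 0.0009645 , -0.06219945, -0.01060196]), 'gripper_force': 0.0, 'finger_gap': 1.003240733474578}
```

View pics/side0.png

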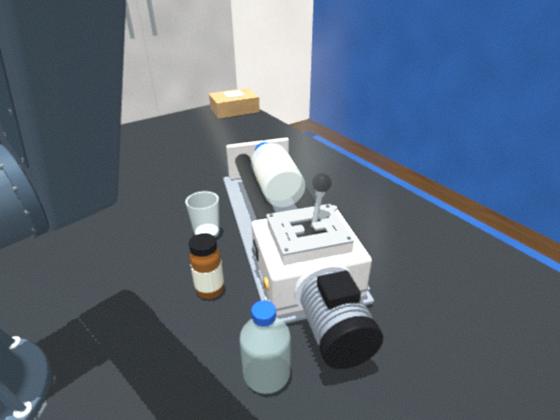

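View pics/top0.png

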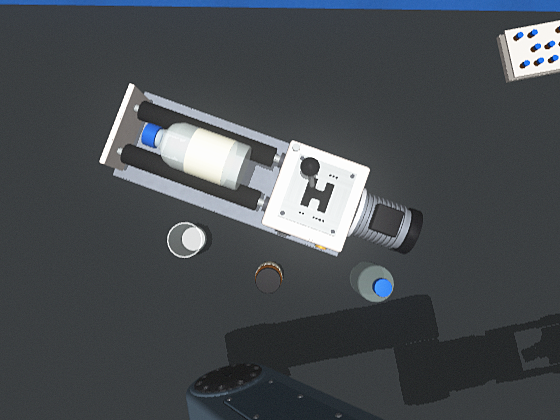

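The top view shows the gate near (318,195) with the knob at (310,166), so the lever is far left. The bottle lies to the left, the jar is at (268,277), the beaker at (186,239), and the capped bottle at (377,285). Next I'll measure the gate and knob.

```bash
cat > m.py <<'E'
from h import *
def run(save=None):
    s=snap('top');P=pts(s);z=P[...,2];g=s['pixels'].astype(int).max(-1)
    box=np.zeros(z.shape,bool);box[130:270,250:440]=1
    m=box&(abs(z-.13)<.006)
    q=P[m][:,:2]
    n,l,st,c=cv2.connectedComponentsWithStats(m.astype(np.uint8))
    i=1+st[1:,4].argmax();q=P[l==i]
    r=cv2.minAreaRect((q[:,:2]*1000).astype(np.float32));print('plate',r,q[:,2].mean())
    k=box&(z>.18)&(g<80);kp=P[k];print('knob n',k.sum(),'top',kp[:,2].max(),kp.mean(0))
    # ball fit
    A=np.c_[2*kp,np.ones(len(kp))];x=np.linalg.lstsq(A,(kp**2).sum(1),rcond=None)[0];print('sphere',x[:3],np.sqrt(x[3]+x[:3]@x[:3]))
    v,u=np.nonzero(k);print('knob px',u.mean(),v.mean())
    return s,P
if __name__=='__main__':
    s,P=run()
    z=P[...,2]
    for n,(u,v) in dict(jar=(268,277),beaker=(186,239),cap=(382,287),bottle=(205,157),motor=(388,220)).items(): print(n,P[v,u].round(3))
    im=s['pixels'][130:260,250:380,::-1];cv2.imwrite('pics/crop.png',cv2.resize(im,None,fx=4.5,fy=4.5,interpolation=2))
E
python3 m.py
```

```text
plate ((529.5469360351562, -83.44268798828125), (110.0616226196289, 120.3583984375), 70.70765686035156) 0.12968145151115787
knob n 310 top 0.8515353416269126 [ 0.55312124 -0.05521959  0.30833157]
sphere [ 0.5346531  -0.05038664  0.53089517] 0.32931275561666834
knob px 317.51290322580644 169.54193548387096
jar [0.38  0.003 0.116]
beaker [ 0.47  -0.011  0.852]
cap [ 0.368 -0.197  0.141]
bottle [0.59  0.114 0.16 ]
motor [ 0.485 -0.212  0.126]
```

View pics/crop.png

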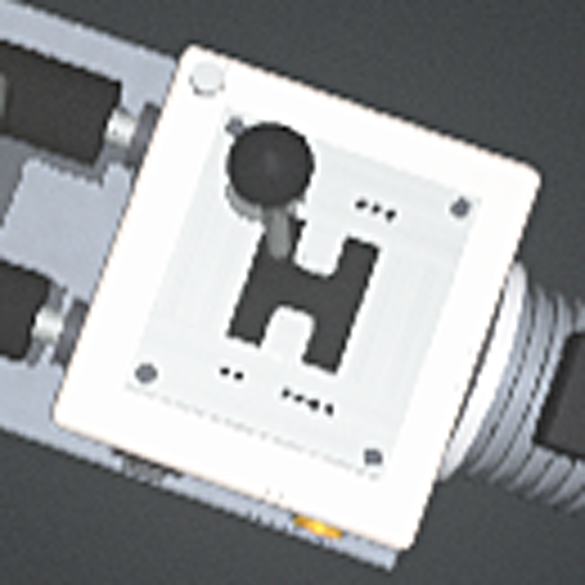

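The plate fits at 110 x 120 mm and z 0.130. The crossing is at crop (304,293) and third speed at (362,245). I'll redo the knob fit with invalid depth masked out, and check the crossing by ray.

```bash
cat > g.py <<'E'
from h import *
C=np.array([.5295,-.0834]);yaw=np.deg2rad(-19.3)
X=np.array([np.cos(yaw),np.sin(yaw)]);Y=np.array([-X[1],X[0]])
def togate(p): d=np.array(p)[:2]-C;return (np.array([d@X,d@Y])*1000).round(1)
def ray(s,u,v,z):
    K=s['intrinsics'];o=-s['R'].T@s['t'];d=s['R'].T@np.linalg.solve(K,[u,v,1]);return o+d*(z-o[2])/d[2]
def knob(s):
    P=pts(s);z=P[...,2];g=s['pixels'].max(-1);d=np.hypot(P[...,0]-C[0],P[...,1]-C[1])
    k=((s['depth']>0)&(z>.185)&(z<.222)&(g<90)&(d<.075)).astype(np.uint8)
    n,l,st,c=cv2.connectedComponentsWithStats(k);i=1+st[1:,4].argmax();u,v=c[i]
    w=ray(s,u,v,.197);return st[i],P[l==i][:,2].max(),w,togate(w)
def tool():
    st=manip.sense();t=st['tcp_pos'];R=__import__('scipy.spatial.transform',fromlist=['Rotation']).Rotation.from_quat(st['tool_rot']).as_matrix()
    return st,t,R
def plan(gx,gy,z,dyaw=False):
    st,t,R=tool();w=np.r_[C+X*gx/1000+Y*gy/1000,z];print('gate tcp',togate(t),'z',t[2].round(4),'world goal',w.round(4),'travel',(R.T@(w-t)/.8).round(4),'yaw',np.rad2deg(np.arctan2(R[1,0],R[0,0])).round(1),'F',st['force'].round(1),'t',st['t'])
E
python3 - <<'E'
from g import *
s=snap('top');print(knob(s));print('crossing',togate(ray(s,317.6-.1,195.1-.1,.13)),'slot3',togate(ray(s,250+362/4.5,130+242/4.5,.13)))
a=snap('side');print(knob(a))
plan(58,10,.30)
E
```

```text
(array([301, 158,  19,  19, 274], dtype=int32), np.float64(0.210928849606807), array([ 0.57016375, -0.06407075,  0.197     ]), array([32. , 31.7]))
crossing [-0.4 -0.9] slot3 [ 26.6 -16. ]
(array([313, 174,  19,  17, 190], dtype=int32), np.float64(0.21001715182910244), array([ 0.56693552, -0.07403781,  0.197     ]), array([32.2, 21.2]))
gate tcp [-115.1 -565.6] z 0.2308 world goal [ 0.5875 -0.0931  0.3   ] travel [ 0.6373 -0.398  -0.0859] yaw 22.0 F [-0.   0.5  0.8] t 0.25
```

>>> apply_moves --claw '[-1, -1, -1, -1, -1]' --travel '[[0, 0, -0.05], [0.05, -0.03, -0.0875], [0.665, -0.406, -0.0875], [0.665, -0.406, -0.0875], [0.665, -0.406, -0.0875]]' --turn '[[0, 0, 0], [0, 0, 0.04], [0, 0, 0.08], [0, 0, 0.12], [0, 0, 0.15]]' --newtons 20

```text
t: 0.67
tcp_pos: [0.3299, -0.4505, 0.296]
tool_rot: [0.999, -0.047, 0.0, 0.0]
force: [1.1, 0.0, -0.5]
finger_gap: 0.302
gripper_force: 0.0
```

```bash
python3 -c "
from g import *
plan(70,30,.3)"
```

```text
gate tcp [ -67.  -412.4] z 0.296 world goal [ 0.6055 -0.0782  0.3   ] travel [ 0.2989 -0.4958 -0.0052] yaw -5.4 F [ 1.1  0.  -0.5] t 0.6667
```

>>> apply_moves --claw '[-1, -1, -1, -1, -1]' --travel '[[0.299, -0.496, -0.005], [0.299, -0.496, -0.005], [0.299, -0.496, -0.005], [0.299, -0.496, -0.005], [0.299, -0.496, -0.005]]' --turn '[[0, 0, 0.03], [0, 0, 0.06], [0, 0, 0.079], [0, 0, 0.079], [0, 0, 0.079]]'

```text
t: 1.08
tcp_pos: [0.4528, -0.2814, 0.2974]
tool_rot: [0.986, -0.167, 0.0, 0.0]
force: [0.5, -1.3, -0.7]
finger_gap: -0.001
gripper_force: 0.0
```

```bash
python3 -c "
from g import *
plan(70,30,.3)"
```

```text
gate tcp [  -6.9 -212.2] z 0.2974 world goal [ 0.6055 -0.0782  0.3   ] travel [ 0.0964 -0.3027 -0.0033] yaw -19.3 F [ 0.5 -1.3 -0.7] t 1.0833
```

>>> apply_moves --claw '[-1, -1, -1, -1, -1]' --travel '[[0.096, -0.303, 0], [0.096, -0.303, 0], [0.096, -0.303, 0], [0.096, -0.303, 0], [0.096, -0.303, 0]]' --turn '[[0, 0, 0], [0, 0, 0], [0, 0, 0], [0, 0, 0], [0, 0, 0]]'

```text
t: 1.5
tcp_pos: [0.5777, -0.1145, 0.2973]
tool_rot: [0.986, -0.167, -0.0, 0.0]
force: [0.3, -1.0, 1.3]
finger_gap: 0.002
gripper_force: 0.0
```

>>> apply_moves --claw '[-1, -1, -1]' --travel '[[0, 0, 0], [0, 0, 0], [0, 0, 0]]' --turn '[[0, 0, 0], [0, 0, 0], [0, 0, 0]]'

```text
t: 1.75
tcp_pos: [0.5765, -0.1164, 0.2969]
tool_rot: [0.986, -0.167, -0.001, 0.0]
force: [-1.6, -1.1, -1.1]
finger_gap: 0.003
gripper_force: 0.0
```

```bash
python3 -c "
from g import *
plan(70,30,.18);print(knob(snap('side','s1.png')))"
```

```text
gate tcp [ 55.2 -15.6] z 0.2969 world goal [ 0.6055 -0.0782  0.18  ] travel [ 0.0187 -0.0571  0.1461] yaw -19.2 F [-1.6 -1.1 -1.1] t 1.75
(array([313, 174,  19,  18, 215], dtype=int32), np.float64(0.20970663848288654), array([ 0.56762018, -0.07234623,  0.197     ]), array([32.3, 23. ]))
```

View pics/s1.png

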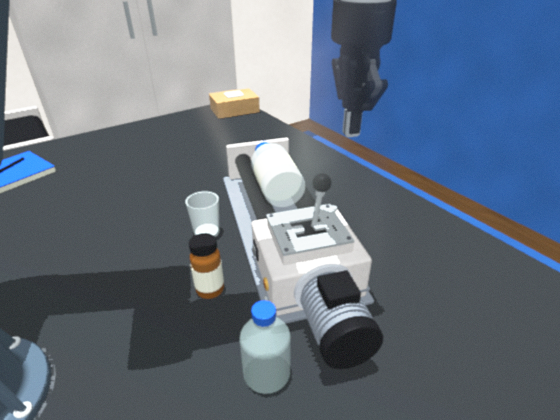

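The side view shows the shut fingertips at (352,125), above and beyond the knob at (321,183), with a clear way down. Next I move over and descend on the far side of the knob.

>>> apply_moves --claw '[-1, -1, -1, -1, -1]' --travel '[[0.019, -0.04, 0], [0.019, -0.057, 0], [0.019, -0.057, 0.05], [0.019, -0.057, 0.1], [0.019, -0.057, 0.146]]' --turn '[[0, 0, 0], [0, 0, 0], [0, 0, 0], [0, 0, 0], [0, 0, 0]]'

```text
t: 2.22
tcp_pos: [0.6057, -0.0796, 0.1797]
tool_rot: [0.986, -0.168, 0.001, 0.0]
force: [0.1, 0.1, -0.0]
finger_gap: 0.002
gripper_force: 0.0
```

>>> apply_moves --claw '[-1, -1]' --travel '[[0, 0, 0], [0, 0, 0]]' --turn '[[0, 0, 0], [0, 0, 0]]'

```text
t: 2.38
tcp_pos: [0.6044, -0.0791, 0.1789]
tool_rot: [0.986, -0.168, -0.003, -0.0]
force: [-0.1, 0.1, 1.0]
finger_gap: 0.003
gripper_force: 0.0
```

```bash
python3 -c "
from g import *
plan(27,30,.18);print(knob(snap('side','s2.png')))"
```

```text
gate tcp [69.3 28.8] z 0.1789 world goal [ 0.5649 -0.064   0.18  ] travel [-0.0529 -0.0015 -0.001 ] yaw -19.3 F [-0.1  0.1  1. ] t 2.3833
(array([313, 174,  19,  18, 235], dtype=int32), np.float64(0.21018181639889255), array([ 0.56767149, -0.07107683,  0.197     ]), array([32. , 24.2]))
```

View pics/s2.png

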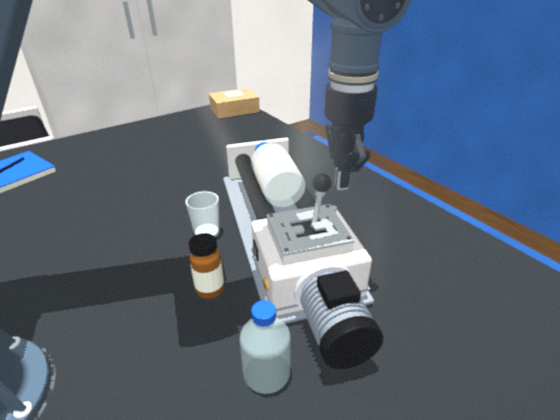

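The fingertips at (343,185) stand just beyond the knob at (321,183). I'll push toward the robot slowly.

>>> apply_moves --claw '[-1, -1, -1, -1, -1]' --travel '[[-0.006, 0, 0], [-0.012, 0, 0], [-0.018, 0, 0], [-0.024, 0, 0], [-0.03, 0, 0]]' --turn '[[0, 0, 0], [0, 0, 0], [0, 0, 0], [0, 0, 0], [0, 0, 0]]'

```text
t: 2.85
tcp_pos: [0.5867, -0.0714, 0.1834]
tool_rot: [0.986, -0.167, 0.005, 0.001]
force: [3.8, -1.0, 3.3]
finger_gap: 0.003
gripper_force: 2.4
```

>>> apply_moves --claw '[-1, -1]' --travel '[[0, 0, 0], [0, 0, 0]]' --turn '[[0, 0, 0], [0, 0, 0]]'

```text
t: 3.02
tcp_pos: [0.5847, -0.0707, 0.1818]
tool_rot: [0.986, -0.167, 0.002, 0.0]
force: [3.3, -0.6, 2.4]
finger_gap: -0.002
gripper_force: 2.0
```

```bash
python3 -c "
from g import *
plan(27,30,.18);print(knob(snap('side')));print(knob(snap('top','t2.png')))"
```

```text
gate tcp [47.8 30.2] z 0.1818 world goal [ 0.5649 -0.064   0.18  ] travel [-0.0261  0.0003  0.0021] yaw -19.2 F [ 3.3 -0.6  2.4] t 3.0167
(array([307, 174,  17,  17, 215], dtype=int32), np.float64(0.21146385775537072), array([ 0.55914127, -0.06514706,  0.197     ]), array([21.9, 27. ]))
(array([298, 165,  19,  14, 145], dtype=int32), np.float64(0.21360826421631848), array([ 0.56078159, -0.0603064 ,  0.197     ]), array([21.9, 32.1]))
```

View pics/t2.png

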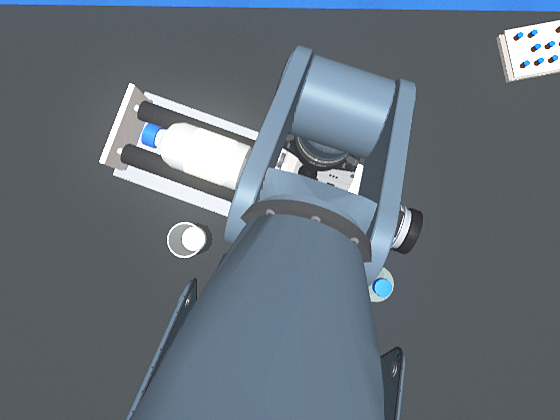

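The arm hides the gate in the top view, so I'll rely on the side view. It shows the knob moved from 32 to 22 mm in gate x, at 3.4 N. I'll keep going to neutral.

>>> apply_moves --claw '[-1, -1, -1, -1, -1]' --travel '[[-0.0055, 0, 0], [-0.011, 0, 0], [-0.0165, 0, 0], [-0.022, 0, 0], [-0.026, 0, 0]]' --turn '[[0, 0, 0], [0, 0, 0], [0, 0, 0], [0, 0, 0], [0, 0, 0]]'

```text
t: 3.53
tcp_pos: [0.563, -0.0632, 0.1801]
tool_rot: [0.986, -0.167, -0.001, -0.0]
force: [3.5, 0.1, 3.0]
finger_gap: 0.001
gripper_force: 1.8
```

>>> apply_moves --claw '[-1, -1]' --travel '[[0, 0, 0], [0, 0, 0]]' --turn '[[0, 0, 0], [0, 0, 0]]'

```text
t: 3.7
tcp_pos: [0.5623, -0.0631, 0.1798]
tool_rot: [0.986, -0.167, -0.002, -0.0]
force: [1.3, -0.5, 0.6]
finger_gap: -0.004
gripper_force: 0.6
```

```bash
python3 -c "
from g import *
plan(27,30,.18);print(knob(snap('side','s3.png')))"
```

```text
gate tcp [24.3 30. ] z 0.1798 world goal [ 0.5649 -0.064   0.18  ] travel [ 0.0034  0.     -0.0002] yaw -19.2 F [ 1.3 -0.5  0.6] t 3.7
(array([293, 180,  17,  13, 116], dtype=int32), np.float64(0.2082663137557989), array([ 0.53366761, -0.06284953,  0.197     ]), array([-2.9, 20.8]))
```

>>> apply_moves --claw '[-1, -1, -1, -1, -1]' --travel '[[0.02, 0, 0], [0.025, 0, -0.04], [0.025, 0, -0.08], [0.025, 0, -0.112], [0.01, -0.04, -0.112]]' --turn '[[0, 0, 0], [0, 0, 0], [0, 0, 0], [0, 0, 0], [0, 0, 0]]'

```text
t: 4.17
tcp_pos: [0.5849, -0.0411, 0.2746]
tool_rot: [0.985, -0.17, 0.004, 0.002]
force: [0.8, -0.2, -0.1]
finger_gap: -0.004
gripper_force: 0.0
```

```bash
python3 -c "
from g import *
plan(-1,73,.18);print(knob(snap('side','s4.png')))"
```

```text
gate tcp [38.3 58.2] z 0.2746 world goal [ 0.5527 -0.0142  0.18  ] travel [-0.0502 -0.0186  0.1177] yaw -19.5 F [ 0.8 -0.2 -0.1] t 4.1667
(array([293, 181,  18,  12, 104], dtype=int32), np.float64(0.2060399113248194), array([ 0.53181449, -0.06356661,  0.197     ]), array([-4.4, 19.5]))
```

View pics/s4.png

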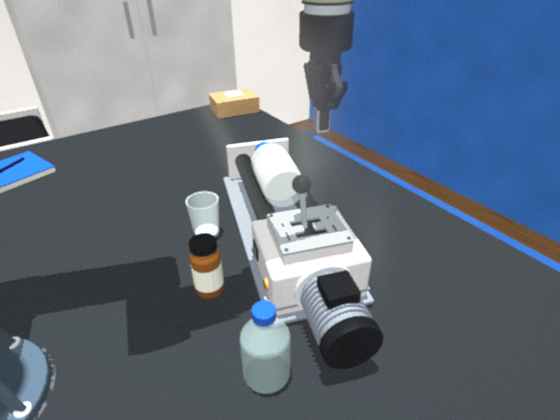

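The view shows the knob at (302,184) with the fingers clear at (323,125). I'll cast that pixel's ray, comparing it with the first view.

```bash
python3 -c "
from g import *
s=snap('side')
for p in((302,184),(321.5,183)):print(togate(ray(s,*p,.197)))
plan(0,73,.27)"
```

```text
[-1.1 30.2]
[31.1 24.3]
gate tcp [31.1 64.7] z 0.2703 world goal [ 0.5536 -0.0145  0.27  ] travel [-0.0389 -0.0105  0.0006] yaw -19.1 F [ 0.   0.9 -0.7] t 4.2667
```

>>> apply_moves --claw '[-1, -1, -1, -1, -1]' --travel '[[-0.038, -0.011, 0], [-0.038, -0.011, 0], [-0.038, -0.011, 0.04], [-0.038, -0.011, 0.08], [-0.038, -0.011, 0.112]]' --turn '[[0, 0, 0], [0, 0, 0], [0, 0, 0], [0, 0, 0], [0, 0, 0]]'

```text
t: 4.68
tcp_pos: [0.5535, -0.0171, 0.1779]
tool_rot: [0.986, -0.167, -0.003, -0.0]
force: [0.7, 0.8, 0.3]
finger_gap: 0.005
gripper_force: 0.0
```

>>> apply_moves --claw '[-1, -1]' --travel '[[0, 0, 0], [0, 0, 0]]' --turn '[[0, 0, 0], [0, 0, 0]]'

```text
t: 4.85
tcp_pos: [0.554, -0.0174, 0.1785]
tool_rot: [0.986, -0.167, -0.004, -0.0]
force: [0.7, -0.5, 0.3]
finger_gap: 0.0
gripper_force: 0.0
```

```bash
python3 -c "
from g import *
plan(0,33,.18)"
```

```text
gate tcp [ 1.3 70.4] z 0.1785 world goal [ 0.5404 -0.0523  0.18  ] travel [-0.0017  0.0468 -0.0019] yaw -19.2 F [ 0.7 -0.5  0.3] t 4.85
```

Now I push right, in two stages.

>>> apply_moves --claw '[-1, -1, -1, -1, -1]' --travel '[[-0.001, 0.008, 0], [-0.002, 0.016, 0], [-0.002, 0.024, 0], [-0.002, 0.031, 0], [-0.002, 0.038, 0]]' --turn '[[0, 0, 0], [0, 0, 0], [0, 0, 0], [0, 0, 0], [0, 0, 0]]'

```text
t: 5.27
tcp_pos: [0.5459, -0.0465, 0.1821]
tool_rot: [0.986, -0.167, 0.002, -0.0]
force: [2.4, 3.2, 3.0]
finger_gap: 0.005
gripper_force: 2.1
```

>>> apply_moves --claw '[-1]' --travel '[[0, 0, 0]]' --turn '[[0, 0, 0]]'

```text
t: 5.35
tcp_pos: [0.5453, -0.0472, 0.1815]
tool_rot: [0.986, -0.168, 0.001, 0.0]
force: [1.0, 2.7, 2.6]
finger_gap: 0.002
gripper_force: 1.5
```

```bash
python3 -c "
from g import *
plan(0,2,.18);print(knob(snap('side','s5.png')))"
```

```text
gate tcp [ 2.9 39.4] z 0.1815 world goal [ 0.5302 -0.0815  0.18  ] travel [-0.0037  0.0468  0.0019] yaw -19.3 F [1.  2.7 2.6] t 5.35
(array([297, 179,  18,  19, 211], dtype=int32), np.float64(0.21600719179189665), array([ 0.53394271, -0.07182833,  0.197     ]), array([ 0.4, 12.4]))
```

View pics/s5.png

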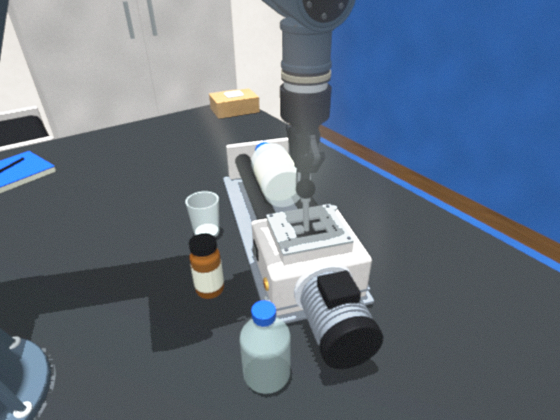

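The knob is at (306,188), gate y about 12, and moving freely. I'll keep pushing to the right wall.

>>> apply_moves --claw '[-1, -1, -1, -1, -1]' --travel '[[-0.002, 0.01, 0], [-0.003, 0.02, 0], [-0.003, 0.03, 0], [-0.003, 0.04, 0], [-0.003, 0.048, 0]]' --turn '[[0, 0, 0], [0, 0, 0], [0, 0, 0], [0, 0, 0], [0, 0, 0]]'

```text
t: 5.82
tcp_pos: [0.5293, -0.0822, 0.1801]
tool_rot: [0.986, -0.167, -0.0, 0.0]
force: [2.7, 2.8, -0.2]
finger_gap: 0.0
gripper_force: 1.7
```

>>> apply_moves --claw '[-1, -1]' --travel '[[0, 0, 0], [0, 0, 0]]' --turn '[[0, 0, 0], [0, 0, 0]]'

```text
t: 5.98
tcp_pos: [0.5291, -0.0822, 0.18]
tool_rot: [0.986, -0.167, -0.001, 0.0]
force: [-0.0, 0.6, -0.3]
finger_gap: -0.001
gripper_force: 0.4
```

```bash
python3 -c "
from g import *
plan(0,-1,.18);print(knob(snap('side','s6.png')))"
```

```text
gate tcp [-0.8  1. ] z 0.18 world goal [ 0.5292 -0.0843  0.18  ] travel [0.001  0.0025 0.    ] yaw -19.3 F [-0.   0.6 -0.3] t 5.9833
(array([303, 187,  21,  26, 342], dtype=int32), np.float64(0.21623400573699705), array([ 0.52147532, -0.10475982,  0.197     ]), array([ -0.5, -22.8]))
```

>>> apply_moves --claw '[-1, -1, -1, -1]' --travel '[[0, 0.002, 0], [0, 0.004, 0], [0, 0.004, 0], [0, 0.004, 0]]' --turn '[[0, 0, 0], [0, 0, 0], [0, 0, 0], [0, 0, 0]]'

```text
t: 6.37
tcp_pos: [0.5282, -0.0838, 0.18]
tool_rot: [0.986, -0.167, -0.001, -0.0]
force: [0.2, 2.4, -2.3]
finger_gap: 0.001
gripper_force: 1.3
```

```bash
python3 -c "
from g import *
plan(-45,-29,.27)
s=snap('side','s6.png');print(knob(s))
cv2.imwrite('pics/s6c.png',cv2.resize(s['pixels'][140:260,240:400,::-1],None,fx=4,fy=4,interpolation=2))"
```

```text
gate tcp [-1.1 -0.9] z 0.18 world goal [ 0.4774 -0.0959  0.27  ] travel [-0.0551  0.0351 -0.1124] yaw -19.2 F [ 0.2  2.4 -2.3] t 6.3667
(array([304, 187,  20,  26, 339], dtype=int32), np.float64(0.2164028850771379), array([ 0.52110463, -0.10570438,  0.197     ]), array([ -0.6, -23.8]))
```

View pics/s6c.png

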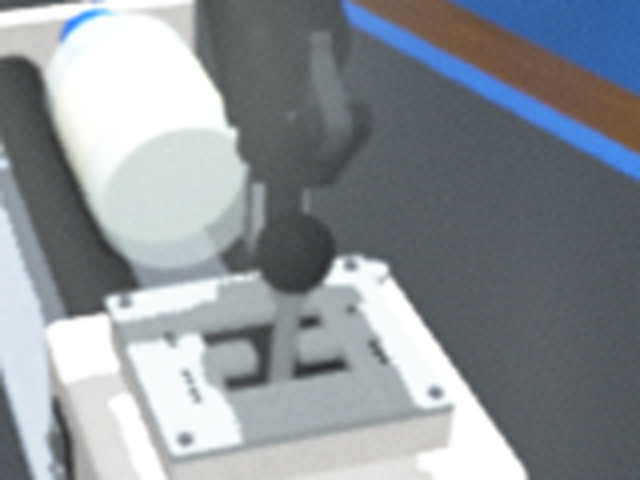

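The knob is at crop (297,253), and the rod stands in the right slot at neutral. I'll back off, rise, and go round to the robot's side.

>>> apply_moves --claw '[-1, -1, -1, -1, -1]' --travel '[[0, -0.02, 0], [0, -0.025, -0.04], [0, -0.025, -0.08], [0, -0.025, -0.112], [-0.052, -0.02, -0.112]]' --turn '[[0, 0, 0], [0, 0, 0], [0, 0, 0], [0, 0, 0], [0, 0, 0]]'

```text
t: 6.83
tcp_pos: [0.5059, -0.0602, 0.2768]
tool_rot: [0.986, -0.167, 0.012, 0.003]
force: [1.1, -0.8, 1.2]
finger_gap: -0.001
gripper_force: 0.0
```

>>> apply_moves --claw '[-1, -1]' --travel '[[0, 0, 0], [0, 0, 0]]' --turn '[[0, 0, 0], [0, 0, 0]]'

```text
t: 7.0
tcp_pos: [0.4918, -0.0549, 0.2701]
tool_rot: [0.986, -0.167, -0.001, 0.0]
force: [0.9, -0.7, -0.7]
finger_gap: 0.001
gripper_force: 0.0
```

```bash
python3 -c "
from g import *
plan(-43,-29,.18)"
```

```text
gate tcp [-45.   14.4] z 0.2701 world goal [ 0.4793 -0.0966  0.18  ] travel [0.0027 0.0541 0.1127] yaw -19.2 F [ 0.9 -0.7 -0.7] t 7.0
```

>>> apply_moves --claw '[-1, -1, -1, -1, -1]' --travel '[[0.001, 0.04, 0], [0.001, 0.054, 0], [0.001, 0.054, 0.04], [0.001, 0.054, 0.08], [0.001, 0.054, 0.112]]' --turn '[[0, 0, 0], [0, 0, 0], [0, 0, 0], [0, 0, 0], [0, 0, 0]]'

```text
t: 7.42
tcp_pos: [0.4819, -0.0977, 0.1792]
tool_rot: [0.986, -0.168, 0.0, 0.0]
force: [0.9, 0.0, 0.3]
finger_gap: 0.002
gripper_force: 0.0
```

>>> apply_moves --claw '[-1, -1]' --travel '[[0, 0, 0], [0, 0, 0]]' --turn '[[0, 0, 0], [0, 0, 0]]'

```text
t: 7.58
tcp_pos: [0.4813, -0.097, 0.1796]
tool_rot: [0.986, -0.167, -0.001, -0.0]
force: [0.4, 0.0, 0.1]
finger_gap: 0.001
gripper_force: 0.0
```

```bash
python3 -c "
from g import *
plan(13,-29,.18);print(knob(snap('side','s7.png')))"
```

```text
gate tcp [-41.  -28.7] z 0.1796 world goal [ 0.5322 -0.1151  0.18  ] travel [ 0.0676  0.0004 -0.0008] yaw -19.3 F [0.4 0.  0.1] t 7.5833
(array([304, 193,  20,  20, 262], dtype=int32), np.float64(0.21384067082650254), array([ 0.51927735, -0.10952805,  0.197     ]), array([ -1., -28.]))
```

>>> apply_moves --claw '[-1, -1, -1, -1, -1]' --travel '[[0.01, 0, 0], [0.02, 0, 0], [0.03, 0, 0], [0.04, 0, 0], [0.05, 0, 0]]' --turn '[[0, 0, 0], [0, 0, 0], [0, 0, 0], [0, 0, 0], [0, 0, 0]]'

```text
t: 8.05
tcp_pos: [0.52, -0.1101, 0.1812]
tool_rot: [0.986, -0.167, 0.0, 0.0]
force: [-3.7, 1.3, 1.9]
finger_gap: -0.002
gripper_force: 1.7
```

>>> apply_moves --claw '[-1, -1]' --travel '[[0, 0, 0], [0, 0, 0]]' --turn '[[0, 0, 0], [0, 0, 0]]'

```text
t: 8.22
tcp_pos: [0.5208, -0.1105, 0.1806]
tool_rot: [0.986, -0.167, 0.002, 0.0]
force: [-0.5, 0.1, 0.4]
finger_gap: 0.002
gripper_force: 0.0
```

```bash
python3 -c "
from g import *
plan(13,-29,.18);print(knob(snap('side','s8.png')))"
```

```text
gate tcp [  0.8 -28.4] z 0.1806 world goal [ 0.5322 -0.1151  0.18  ] travel [0.0153 0.0008 0.0008] yaw -19.2 F [-0.5  0.1  0.4] t 8.2167
(array([313, 192,  30,  20, 395], dtype=int32), np.float64(0.21673581593397934), array([ 0.53833326, -0.12136497,  0.197     ]), array([ 20.9, -32.9]))
```

>>> apply_moves --claw '[-1, -1, -1, -1, -1]' --travel '[[0.004, 0, 0], [0.008, 0, 0], [0.012, 0, 0], [0.014, 0, 0], [0.014, 0, 0]]' --turn '[[0, 0, 0], [0, 0, 0], [0, 0, 0], [0, 0, 0], [0, 0, 0]]'

```text
t: 8.68
tcp_pos: [0.5292, -0.1132, 0.1798]
tool_rot: [0.986, -0.167, -0.001, -0.0]
force: [-2.7, 1.6, -2.1]
finger_gap: -0.005
gripper_force: 1.3
```

>>> apply_moves --claw '[-1, -1, -1]' --travel '[[0.002, 0, 0], [0.003, 0, 0], [0.003, 0, 0]]' --turn '[[0, 0, 0], [0, 0, 0], [0, 0, 0]]'

```text
t: 8.93
tcp_pos: [0.5318, -0.1141, 0.1801]
tool_rot: [0.986, -0.167, -0.0, -0.0]
force: [-3.4, 1.6, -2.3]
finger_gap: 0.004
gripper_force: 1.6
```

```bash
python3 -c "
from g import *
plan(13,-29,.18);print(knob(snap('side','s9.png')))"
```

```text
gate tcp [ 12.3 -28.3] z 0.1801 world goal [ 0.5322 -0.1151  0.18  ] travel [0.0009 0.0009 0.0002] yaw -19.2 F [-3.4  1.6 -2.3] t 8.9333
(array([320, 192,  29,  19, 405], dtype=int32), np.float64(0.2174637604470373), array([ 0.54661014, -0.12635012,  0.197     ]), array([ 30.3, -34.9]))
```

Knob x is now about 38 to 39. I'll nudge in small steps until the stop shows in the force reading.

>>> apply_moves --claw '[-1, -1, -1]' --travel '[[0.0015, 0, 0], [0.0025, 0, 0], [0.0025, 0, 0]]' --turn '[[0, 0, 0], [0, 0, 0], [0, 0, 0]]'

```text
t: 9.23
tcp_pos: [0.5337, -0.1149, 0.1803]
tool_rot: [0.986, -0.167, -0.0, -0.0]
force: [-3.3, 1.5, -2.6]
finger_gap: -0.002
gripper_force: 1.8
```

```bash
python3 -c "
from g import *
plan(13,-29,.18)"
```

```text
gate tcp [ 14.4 -28.3] z 0.1803 world goal [ 0.5322 -0.1151  0.18  ] travel [-0.0018  0.0009  0.0004] yaw -19.2 F [-3.3  1.5 -2.6] t 9.2333
```

>>> apply_moves --claw '[-1, -1, -1]' --travel '[[0.0015, 0, 0], [0.0025, 0, 0], [0.0025, 0, 0]]' --turn '[[0, 0, 0], [0, 0, 0], [0, 0, 0]]'

```text
t: 9.48
tcp_pos: [0.5346, -0.1152, 0.1801]
tool_rot: [0.986, -0.167, -0.002, -0.0]
force: [-5.6, 2.0, -1.5]
finger_gap: 0.0
gripper_force: 2.8
```

```bash
python3 -c "
from g import *
plan(13,-29,.18)"
```

```text
gate tcp [ 15.4 -28.3] z 0.1801 world goal [ 0.5322 -0.1151  0.18  ] travel [-0.0029  0.0009  0.0002] yaw -19.2 F [-5.6  2.  -1.5] t 9.4833
```

The force rose to 6 N with less motion, so the lever is on its stop. Now I back off and rise away.

>>> apply_moves --claw '[-1, -1, -1, -1, -1]' --travel '[[-0.02, 0, 0], [-0.045, 0, 0], [-0.05, 0, -0.04], [-0.05, 0, -0.08], [-0.05, 0, -0.13]]' --turn '[[0, 0, 0], [0, 0, 0], [0, 0, 0], [0, 0, 0], [0, 0, 0]]'

```text
t: 9.9
tcp_pos: [0.4989, -0.1031, 0.2855]
tool_rot: [0.986, -0.167, 0.001, 0.0]
force: [2.1, -0.6, -0.7]
finger_gap: 0.0
gripper_force: 0.0
```

>>> apply_moves --claw '[-1, -1, -1, -1, -1]' --travel '[[-0.05, 0.25, 0], [-0.05, 0.25, 0], [-0.05, 0.25, 0], [-0.05, 0.25, 0], [-0.05, 0.25, 0]]' --turn '[[0, 0, 0], [0, 0, 0], [0, 0, 0], [0, 0, 0], [0, 0, 0]]'

```text
t: 10.32
tcp_pos: [0.3951, -0.2823, 0.2864]
tool_rot: [0.986, -0.167, 0.003, 0.003]
force: [-0.1, -0.7, 0.3]
finger_gap: -0.002
gripper_force: 0.0
```

>>> apply_moves --claw '[-1, -1, -1, -1]' --travel '[[0, 0, 0], [0, 0, 0], [0, 0, 0], [0, 0, 0]]' --turn '[[0, 0, 0], [0, 0, 0], [0, 0, 0], [0, 0, 0]]'

```text
t: 10.65
tcp_pos: [0.3954, -0.2779, 0.285]
tool_rot: [0.986, -0.166, 0.001, 0.001]
force: [-0.5, 0.1, 0.3]
finger_gap: -0.001
gripper_force: 0.0
```

```bash
python3 -c "
from g import *
plan(13,-29,.18);print(knob(snap('side')));print(knob(snap('top','tend.png')))"
```

```text
gate tcp [ -62.2 -227.9] z 0.285 world goal [ 0.5322 -0.1151  0.18  ] travel [ 0.0944 -0.2485  0.1312] yaw -19.2 F [-0.5  0.1  0.3] t 10.65Traceback (most recent call last):
  File "<string>", line 3, in <module>
    plan(13,-29,.18);print(knob(snap('side')));print(knob(snap('top','tend.png')))
                           ~~~~^^^^^^^^^^^^^^
  File "g.py", line 10, in knob
    n,l,st,c=cv2.connectedComponentsWithStats(k);i=1+st[1:,4].argmax();u,v=c[i]
                                                     ~~~~~~~~~~~~~~~^^
ValueError: attempt to get argmax of an empty sequence
```

```bash
python3 -c "
from g import *
s=snap('top','tend.png');print(knob(s));o=np.load('top0.npz')['pixels'].astype(int)
d=abs(s['pixels']-o).max(-1)
for n,(u,v) in dict(jar=(268,277),beaker=(186,239),cap=(382,287),bottle=(205,157)).items(): print(n,d[v-8:v+8,u-8:u+8].mean(), pts(s)[v,u].round(3))"
```

```text
(array([336, 165,  20,  19, 277], dtype=int32), np.float64(0.20866082400669836), array([ 0.55788099, -0.122805  ,  0.197     ]), array([ 39.8, -27.8]))
jar 2.87890625 [0.38  0.003 0.116]
beaker 1.73828125 [0.443 0.179 0.006]
cap 55.1171875 [ 0.368 -0.197  0.142]
bottle 0.2890625 [0.59  0.114 0.162]
```

View pics/tend.png

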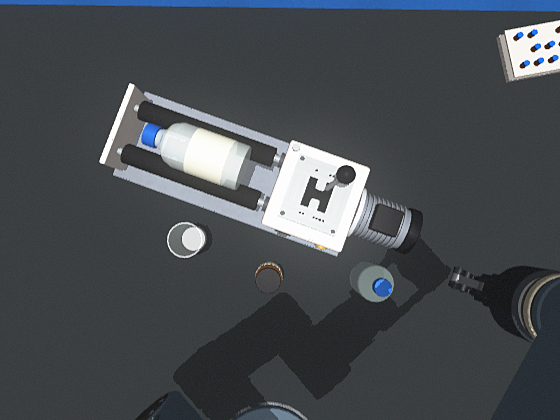

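The knob is at (345,174), gate (39.8, -27.8) mm, which is fully home in third. The glassware hasn't moved (only a shadow falls on the blue cap), and the arm is clear.

```bash
python3 -c "
from station import manip
print(manip.sign_off())"
```

```text
the job is handed in; nothing more can be done
None
```

I pushed the lever through neutral into third speed with the shut fingertips and handed the job in. The last picture shows it home at the far right stop with the glassware unmoved and the arm clear; the hand-in returned no verdict.

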